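Line up the desk things by height

TASK

Line up the drink can, the cleaner bottle, the earbud case and the screw tin on the wooden strip by height, one upright and centred on each round felt mark: the tallest on the mark nearest the roll of tape, then ever lower towards the other end. Leave the tape, the remote and the mouse where they lie, and do not knock anything over.

Things in the scene. Friction and masses are not known exactly. Their poses are not given: they have to be found in the camera images.
- drink_can: Slim metal drink can, standing; the tallest: 133 mm high, 53 mm in diameter. Origin at the centre of its underside, z up along its axis. Grip round the upper half. About 60 g.
- cleaner_bottle: Small white bottle with a blue cap, standing; the second tallest: 117 mm high over the cap, body 45 mm in diameter and straight up to about 80 mm (then a shoulder and the narrower cap, 24 mm in diameter). Origin at the centre of its underside, z up along its axis. About 95 g.
- earbud_case: White rounded earbud case with a closed lid, lying flat; the third: 26 mm high, 46 mm along its x, 58 mm along its y. Origin at the centre of its underside, z up. Stays closed. About 46 g.
- screw_tin: Round grey open tin with small screws fixed in it; the lowest: 16 mm high, 63 mm in outer diameter. Origin at the centre of its underside, z up. Grip across the outside. About 60 g.
- strip: Pale wooden display strip, fixed, lying flat: 84 mm along its x, 352 mm along its y, top 10 mm above the origin, which is the centre of its underside (on the work surface). Four round grey felt marks, 72 mm in diameter and flush with the top, lie in a row along its y at x = 0, y = -132, -44, +44 and +132 mm.
- tape_roll: Loose yellow roll of tape, 72 mm in diameter, 19 mm high, lying flat on the work surface beyond one end of the strip, on its long axis (about 236 mm from the strip's centre, at +y or -y of the strip): it tells which end takes the tallest thing. Origin at the centre of its underside. Stays where it is.
- led_remote: Loose slim grey remote with coloured buttons, 22 x 86 x 8 mm (86 along its y, which lies roughly across the strip's long axis), beyond the other end of the strip. Origin at the centre of its underside. Stays where it is.
- mouse: Loose black mouse, 122 x 64 x 41 mm, to the right of the strip. Origin at the centre of its underside. Stays where it is.
Not all that is in view belongs to the job. Leave any orange look-alike of the screw_tin alone.

How it is judged:
By the outcome, as a careful person would: the job done as asked, in the order asked, and still so for the second after the job is handed in, with the robot touching nothing.
It also fails if it takes over 88 s, if anything falls off the work surface, if the arm or the gripper's body presses on something with over 40 N, if the wrist force passes 120 N, or if a joint passes its speed limit or range.

ROBOT

A 6-joint arm with a two-finger parallel gripper is mounted at the origin on a cart in front of the work surface, level with it; the furniture and walls round the work are solid. World frame = base frame: x ahead of the robot, y to its left, z up, the work surface at z = 0. Lengths are in m, angles in rad, forces in N, time in s.
With the tool pointing down it reaches from about 0.375 to 0.975 m from the base axis. Payload 3.8 kg.
Tool frame: the origin (TCP) lies midway between the tips of the shut fingers; the grasp point (between the pads) lies 19 mm behind it (bot.tcp_to_grasp is the distance from the TCP to the grasp point, in m); z points along the fingers, y is the line along which they close (so a half turn about z gives the same grasp; the last joint's range is limited). The gripper opens to 88 mm and grips with 3 to 60 N. Pads are 18 mm wide; open, the fingers measure 123 mm over their backs; the gripper's body (75 mm by 187 mm) begins 45 mm behind the grasp point.
Start: joints at [1.29, 0.264, 1.604, -0, 1.274, -0.037], TCP at [0.163, 0.655, 0.239] pointing down, gripper open.
Joint ranges: [-2.63, 2.63], [-0.94, 2.18], [0.31, 2.57], [-1.31, 4.45], [0, 2.66], [-2.55, 2.55]. Speed limits (rad/s): [2.57, 2.57, 3.14, 3.14, 3.14, 3.14].

INTERFACE

Orientations are given as [roll, pitch, yaw] about the fixed x, y, z axes, in that order (R = Rz(yaw) Ry(pitch) Rx(roll)).
In Python, from cell import bot, vision, spotter gives the robot as it stands.
- The arm moves only by the shell command python3 -m inch 'ROWS'. ROWS is JSON, a list of rows, each a list of 3 entries, a list of its own where there are three numbers: the finger opening in cm, from 0 to 8.81, then the shift along the tool's x, y, z in cm, then the turn about the tool's z in rad. In form: [[grip, [dx, dy, dz], yaw], ...]. A call has exactly 8 rows; each row is the pose to reach, as a shift and turn from the pose commanded when the call began, along the tool's axes at that moment; what a row does not reach only later rows make up. A row lasts 1/8 s, in which the tool goes at most 62.5 mm and 10.7 degrees, less where a joint would pass 70% of its speed; a pose out of reach is approached as far as the arm can. A call with a gripper value outside its range is refused whole. The fingers move at their own pace and stop on an object; the grip force is fixed at half the most. Time passes only in rows, so rows that repeat a pose let the fingers close, or fill a call up. It gives the time, the measured TCP pose, the force, the opening and the grip force at its end, in the units of the state.
- bot.observe(): the state, without advancing time (a new reading comes with each control period).
- vision.read_camera(name): name is "side" or "top"; returns a dict with "img" (400x640x3 uint8, red, green, blue), "fx", "fy", "cx", "cy" (pixels), "distortion" ([k1, k2, p1, p2, k3] as OpenCV has them; the pictures are not rectified), "rvec" (rotation vector, rad) and "tvec" (3), from world to camera coordinates, as OpenCV has them. Camera axes: x right, y down, z forward; pixel columns grow to the right and rows downward; lengths in m; the calibration is good to about 2 mm. A picture is of the moment at which its call begins. There is no depth.
- bot.job_done(): hands the job in; it is judged then, once.
Trained networks look in the newest picture that a camera, given by its name, has taken for a name from the list of things; names that differ only in an ending like _2 or _b are one class to them, and where a whole thing is asked for, a point or a joint stands for the part that bears it (a point fixed in the world has none). Each returns a list of dicts, best first, with "p" (0 to 1); they miss things now and then, are a little off and sometimes report something else, mostly with a low value. They report only what shows in the picture. A call takes as long as a camera call. They do not tell look-alikes from the thing itself.
- spotter.spot_in(camera, thing): "box" ([left, top, right, bottom] in pixels, round what is visible of it).
- spotter.place_of(camera, thing): "point" ([column, row] in pixels: a listed point, or the origin of a listed thing).
The state is a dict: "t": time; "joint_positions": joint angles; "dq": joint speeds; "joint_torque": joint torques, N m; "eef_pos": TCP position; "ee_rot": TCP orientation; "ft_force": force on the tool from outside, world axes, zero at the start; "torque": the same for the moment, N m; "opening": finger opening in m; "finger_force": force on a finger pad.
Only numpy, scipy, OpenCV 4.12 (cv2) and the standard library are available. Lean on these libraries where they do the work, as an engineer would, in place of code of your own. Each camera call takes 0.05 s, during which the arm holds its last target. There are 200 camera calls.

## Working session

There is one attempt and no reset: what is moved stays moved. The work goes in short steps, Python scripts to look and compute and a shell command to move; the robot and the scene stay as the last step left them, time stands still between calls to the robot, and variables do not carry over. Pictures are saved under pics/ and viewed, at most 14 in all, crops included, and the job is handed in when it is done.

```bash
ls; mkdir -p pics; cat > h.py <<'E'
import numpy as np, cv2
from cell import bot, vision, spotter
def cam(n): return vision.read_camera(n)
def K(c): return np.array([[c['fx'],0,c['cx']],[0,c['fy'],c['cy']],[0,0,1.]])
def ray(c,px):
    u=cv2.undistortPoints(np.array([[px]],float),K(c),np.array(c['distortion'],float))[0,0]
    R=cv2.Rodrigues(np.array(c['rvec'],float))[0]; t=np.array(c['tvec'],float).ravel()
    return -R.T@t, R.T@np.array([u[0],u[1],1.])
def at(c,px,z):
    o,d=ray(c,px); return (o+d*(z-o[2])/d[2])[:2]
def proj(c,P):
    return cv2.projectPoints(np.array(P,float).reshape(-1,3),np.array(c['rvec'],float),np.array(c['tvec'],float),K(c),np.array(c['distortion'],float))[0][:,0]
E
python3 - <<'E'
from h import *
for n in("top","side"):
    c=cam(n); cv2.imwrite(f"pics/{n}0.png",c['img'][:,:,::-1]); print(n,ray(c,[c['cx'],c['cy']]))
    for t in "drink_can cleaner_bottle earbud_case screw_tin strip tape_roll led_remote mouse".split():
        for r in spotter.place_of(n,t)[:3]:
            if r['p']>.3: print(t,np.round(r['point']),round(r['p'],2),at(c,r['point'],0).round(3))
print(bot.observe())
E
```

```text
pics
top (array([ 0.43534143, -0.09227383,  1.0872121 ]), array([ 0.07700059,  0.00889202, -0.9969914 ]))
drink_can [358. 178.] 0.93 [ 0.594 -0.201]
cleaner_bottle [245. 181.] 0.6 [0.578 0.138]
earbud_case [410. 182.] 0.64 [ 0.587 -0.358]
screw_tin [390. 222.] 0.9 [ 0.466 -0.298]
screw_tin [304. 179.] 0.56 [ 0.59  -0.038]
strip [291. 218.] 0.73 [ 0.471 -0.003]
tape_roll [214. 209.] 0.82 [0.492 0.228]
led_remote [368. 222.] 0.6 [ 0.462 -0.233]
mouse [432. 238.] 0.77 [ 0.419 -0.423]
side (array([ 0.29502758, -0.84190895,  0.45964038]), array([ 0.25765439,  0.84649782, -0.46589231]))
drink_can [366. 230.] 0.53 [ 0.603 -0.201]
cleaner_bottle [313. 172.] 0.77 [0.583 0.14 ]
earbud_case [318. 325.] 0.6 [ 0.417 -0.427]
screw_tin [333. 202.] 0.92 [ 0.576 -0.056]
screw_tin [325. 275.] 0.87 [ 0.467 -0.316]
strip [285. 201.] 0.66 [ 0.461 -0.008]
tape_roll [275. 167.] 0.71 [0.484 0.217]
led_remote [305. 250.] 0.62 [ 0.452 -0.228]
mouse [316. 324.] 0.59 [ 0.415 -0.425]
{'t': 0.9, 'joint_positions': array([ 1.29011176e+00,  2.63833755e-01,  1.60398240e+00,  2.56940433e-05,
        1.27373716e+00, -3.69011438e-02]), 'dq': array([-1.56013224e-04,  4.06905526e-04, -7.35423426e-05, -6.84979188e-04,
       -1.79194929e-03, -2.49143981e-05]), 'joint_torque': array([-8.00482558e-04, -5.02042115e+01, -3.57259548e+01,  7.27818673e-02,
        1.81193993e-02, -1.09380665e-05]), 'eef_pos': array([0.16292103, 0.65503541, 0.23875992]), 'ee_rot': array([ 3.14155244e+00, -2.31010171e-05,  2.89780171e+00]), 'ft_force': array([0.24475782, 0.23121654, 0.20099637]), 'torque': array([ 0.02412389, -0.00358243, -0.00746999]), 'finger_force': 0.0, 'opening': 0.08856575796524091}
```

View pics/top0.png

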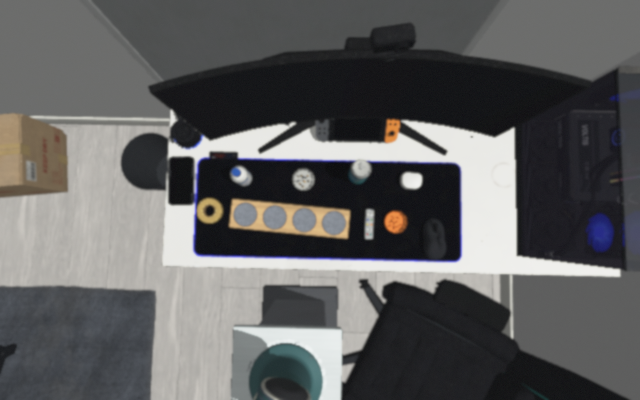

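View pics/side0.png

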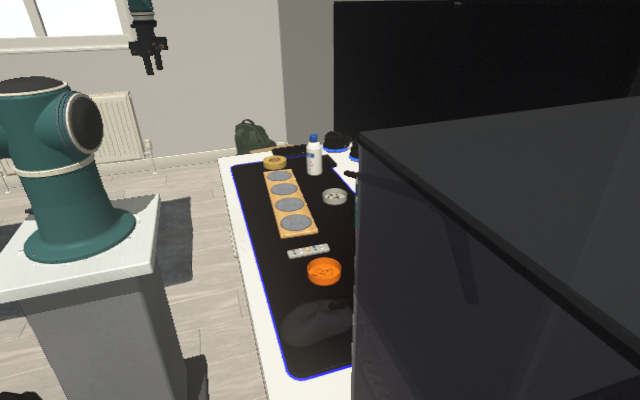

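The top view shows the tape at (210,210), i.e. the +y end. The marks run from (245,215) to (334,223), with bottle (240,176), grey tin (303,179), can (359,172) and case (411,181). The orange tin is at (395,222), the mouse at (433,238). The side view has the can and the case hidden behind a dark panel.

```bash
cat > m.py <<'E'
from h import *
from scipy import ndimage as nd
def blob(img,box,f):
    l,t,r,b=box; s=img[t:b,l:r].astype(float); w=f(s)
    lab,n=nd.label(w>0); 
    if n==0: return None
    k=1+np.argmax(nd.sum(w>0,lab,range(1,n+1))); w=w*(lab==k); 
    y,x=np.mgrid[t:b,l:r]; return np.array([(w*x).sum(),(w*y).sum()])/w.sum(), int((w>0).sum())
E
python3 - <<'E'
from m import *
c=cam("top"); im=c['img']; cv2.imwrite("pics/crop.png",cv2.resize(im[150:265,190:470],None,fx=2.8,fy=2.8,interpolation=cv2.INTER_CUBIC)[:,:,::-1])
g=lambda s:(s.mean(2)>60)*(np.ptp(s,axis=2)<35)*1.
br=lambda s:np.clip(s.mean(2)-40,0,120)
felt=[]
for x,y in((245,215),(275,217),(305,220),(334,223)):
    p,n=blob(im,(x-14,y-14,x+15,y+15),g); q=at(c,p,.01); felt.append(q); print("felt",p.round(1),n,q.round(4))
wood=lambda s:((s[:,:,0]-s[:,:,2])>30)*1.
p,n=blob(im,(222,192,360,245),lambda s:(s.mean(2)>50)*1.); print("strip",p.round(1),n,at(c,p,.01))
f=np.array(felt); d=np.polyfit(f[:,1],f[:,0],1); print(f.mean(0),d,np.diff(f,axis=0))
for n,b,z in(("tin",(289,165,318,194),.012),("case",(396,168,427,192),.016)):
    p,k=blob(im,b,br); print(n,p.round(1),k,at(c,p,z).round(4))
for n in ("drink_can","cleaner_bottle","earbud_case","screw_tin"): print(n,[(np.round(r['box']),round(r['p'],2)) for r in spotter.spot_in("top",n)[:2]])
p,k=blob(im,(228,160,256,190),lambda s:((s[:,:,2]-s[:,:,0])>40)*1.); print("cap",p,k,at(c,p,.112))
p,k=blob(im,(345,155,374,188),br); print("can",p,k)
s=cam("side"); p,k=blob(s['img'],(300,130,326,178),br); print("side bottle",p,k)
p,k=blob(s['img'],(300,130,326,178),lambda s:((s[:,:,2]-s[:,:,0])>40)*1.); print("side cap",p,k,at(s,p,.108))
p,k=blob(s['img'],(318,184,350,208),br); print("side tin",p,at(s,p,.012))
E
```

```text
felt [244.9 214.1] 429 [0.4786 0.1334]
felt [274.2 216.8] 438 [0.4724 0.0461]
felt [303.8 219.6] 438 [ 0.4661 -0.0419]
felt [333.4 222.5] 439 [ 0.4595 -0.1295]
strip [289.3 218.3] 3763 [0.46893426 0.00122292]
[0.46916912 0.00204908] [0.07236555 0.46902084] [[-0.00620014 -0.08733338]
 [-0.00625939 -0.08796852]
 [-0.00660451 -0.0876498 ]]
tin [302.9 179.2] 475 [ 0.5862 -0.036 ]
case [411.4 180.1] 419 [ 0.5898 -0.3576]
drink_can [(array([350., 160., 372., 183.]), 0.93), (array([368., 211., 374., 240.]), 0.56)]
cleaner_bottle [(array([233., 170., 252., 187.]), 0.86)]
earbud_case [(array([400., 171., 423., 191.]), 0.64)]
screw_tin [(array([350., 162., 370., 183.]), 0.66), (array([385., 210., 408., 237.]), 0.64)]
cap [235.34375  171.671875] 64 [0.58875166 0.14231999]
can [359.27006917 164.54056151] 627
side bottle [313.71940056 151.29503809] 955
side cap [313.44067797 137.52542373] 59 [0.58744553 0.14007581]
side tin [334.28269881 195.89641286] [ 0.5836915  -0.04460231]
```

View pics/crop.png

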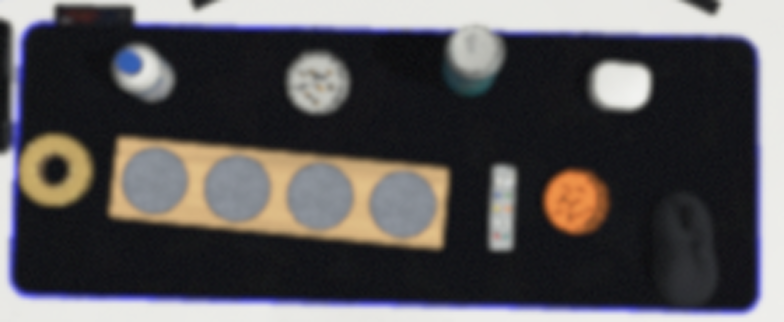

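The crop shows a can top centred near (475,52), which is (359.6,168.6) in the full image. The tin, the case (aligned with the strip to within a few degrees), the bottle and the four marks are all clear. Placing order will be tin, case, bottle, can.

```bash
cat > go.py <<'E'
import sys
from h import *
from scipy.spatial.transform import Rotation as Rn
def rel(*ts):
    o=bot.observe(); R=Rn.from_euler('xyz',o['ee_rot']); y=o['ee_rot'][2]
    for t in ts:
        d=R.inv().apply(np.array(t[:3])-o['eef_pos'])*100
        dy=-((t[3]-y+np.pi)%(2*np.pi)-np.pi); print(t,'->',d.round(2),round(dy,3))
if __name__=="__main__": rel(*[eval(a) for a in sys.argv[1:]])
E
python3 - <<'E'
from h import *
c=cam("top"); print("can top",at(c,[359.6,168.6],.133)); print("mon corner",at(c,[210,137],.1),at(c,[495,137],.1),at(c,[350,85],.1),at(c,[260,150],.0),at(c,[340,140],.05))
E
python3 go.py "(.586,-.037,.13,3.069)"
```

```text
can top [ 0.60066309 -0.19171567]
mon corner [0.68592873 0.21937193] [ 0.70230812 -0.56643504] [ 0.8414248  -0.16523258] [0.67428875 0.09700338] [ 0.69748774 -0.14253743]
(0.586, -0.037, 0.13, 3.069) -> [-57.76 -56.94  10.87] -0.171
```

```bash
python3 -m inch '[[8.8,[-57.8,-56.9,4],-0.171],[8.8,[-57.8,-56.9,4],-0.171],[8.8,[-57.8,-56.9,4],-0.171],[8.8,[-57.8,-56.9,4],-0.171],[8.8,[-57.8,-56.9,4],-0.171],[8.8,[-57.8,-56.9,4],-0.171],[8.8,[-57.8,-56.9,4],-0.171],[8.8,[-57.8,-56.9,4],-0.171]]'; python3 go.py "(.586,-.037,.10,3.069)"
```

```text
t: 2.25
eef_pos: [0.4246, 0.2274, 0.2145]
ee_rot: [3.141, 0.001, 3.069]
ft_force: [1.2, 0.8, 0.6]
opening: 0.0877
finger_force: 0.0
(0.586, -0.037, 0.1, 3.069) -> [-18.   -25.21  11.45] 0.0
```

```bash
python3 -m inch '[[8.8,[-18,-25.2,6],0],[8.8,[-18,-25.2,6],0],[8.8,[-18,-25.2,6],0],[8.8,[-18,-25.2,6],0],[8.8,[-18,-25.2,6],0],[8.8,[-18,-25.2,11.4],0],[8.8,[-18,-25.2,11.4],0],[8.8,[-18,-25.2,11.4],0]]'; python3 - <<'E'
from m import *; from go import rel
c=cam("side"); cv2.imwrite("pics/s1.png",cv2.resize(c['img'][80:260,220:420],None,fx=3,fy=3)[:,:,::-1])
rel((.586,-.037,.004,3.069))
E
```

```text
t: 3.25
eef_pos: [0.585, -0.0348, 0.101]
ee_rot: [3.141, 0.0, 3.069]
ft_force: [0.3, -0.2, 0.5]
opening: 0.0883
finger_force: 0.0
(0.586, -0.037, 0.004, 3.069) -> [-0.   -0.24  9.81] 0.001
```

View pics/s1.png

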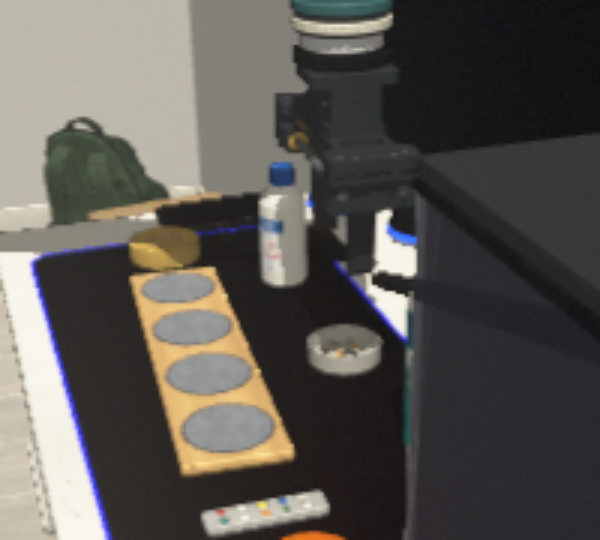

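The side view has the gripper square above the tin at (345,350), with the bottle clear to its left. Descending.

```bash
python3 -m inch '[[8.8,[0,-0.2,4],0],[8.8,[0,-0.2,7],0],[8.8,[0,-0.2,9],0],[8.8,[0,-0.2,9.7],0],[8.8,[0,-0.2,9.7],0],[5,[0,-0.2,9.7],0],[5,[0,-0.2,9.7],0],[5,[0,-0.2,9.7],0]]'; python3 -m inch '[[5,[0,0,0],0],[5,[0,0,0],0],[5,[0,0,-1],0],[5,[0,0,-4],0],[5,[0,0,-6],0],[5,[0,0,-6],0],[5,[0,0,-6],0],[5,[0,0,-6],0]]'; python3 - <<'E'
from m import *; from go import rel
s=cam("side"); cv2.imwrite("pics/s2.png",cv2.resize(s['img'][80:260,220:420],None,fx=3,fy=3)[:,:,::-1])
rel((.4597,-.1297,.067,3.069),(.4597,-.1297,.0145,3.069))
E
```

```text
t: 4.3
eef_pos: [0.5853, -0.0373, 0.0038]
ee_rot: [3.141, 0.001, 3.069]
ft_force: [-1.5, 0.5, 3.5]
opening: 0.0609
finger_force: 30.0
t: 5.3
eef_pos: [0.5837, -0.0372, 0.0618]
ee_rot: [3.142, -0.002, 3.069]
ft_force: [0.9, 0.2, -1.3]
opening: 0.0608
finger_force: 30.0
(0.4597, -0.1297, 0.067, 3.069) -> [ 11.7  -10.13  -0.49] -0.0
(0.4597, -0.1297, 0.0145, 3.069) -> [ 11.69 -10.13   4.76] -0.0
```

View pics/s2.png

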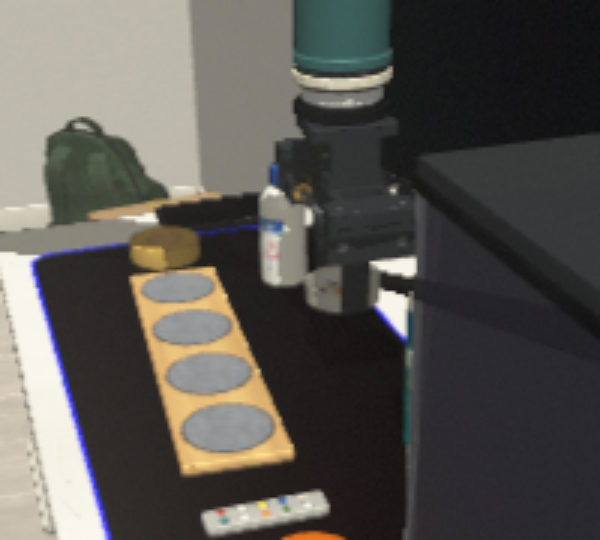

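The tin is held; at (341,287) it looks left of the near finger (359,285). I'll check how far it sits off the grip centre by projecting a model.

```bash
python3 - <<'E'
from m import *
s=cam("side"); o=bot.observe(); e=o['eef_pos']
a=np.linspace(0,2*np.pi,72)
def ext(x,y,z0,z1,r):
    P=np.array([[x+r*np.cos(t),y+r*np.sin(t),z] for t in a for z in(z0,z1)]); q=proj(s,P); return q[:,0].min(),q[:,0].max(),q[:,1].min(),q[:,1].max()
for dx in(-.012,-.006,0,.006): print(dx,np.round(ext(e[0]+dx,e[1],e[2]-.004,e[2]+.012,.0315),1))
print("table tin",np.round(ext(.5862,-.037,0,.016,.0315),1),"seen in s1: 321.7..347.5, rows 188..204.7")
g=s['img'][165:190,315:355].mean(2).astype(int)
for r in range(0,25,2): print(165+r,g[r])
E
```

```text
-0.012 [316.1 341.5 168.2 184.7]
-0.006 [318.4 343.8 167.9 184.3]
0 [320.7 346.  167.6 183.9]
0.006 [323.  348.3 167.2 183.5]
table tin [321.9 346.5 187.6 204.5] seen in s1: 321.7..347.5, rows 188..204.7
165 [139 138 138 136 134 128 109  68  24  24  34  38  38  39  47  51  50  51
  49  48  49  49  51  51  49  50  51  51  51  50  50  50  50  50  50  49
  48  48  68  88]
167 [138 138 138 136 134 127 111  72  24  25  30  36  36  39  45  51  51  52
  49  47  49  48  47  46  45  42  41  40 168 230 230 231 232 234 233 235
 237 239 241 241]
169 [141 138 138 137 134 129 112  72  23  23  47  78  95 100 101 102 102 105
  88  47  37  37  38  37  36  37  37  37  91 129 147 214 241 242 242 241
 242 242 241 241]
171 [140 139 138 136 133 129 113 118 136 115 103 105 106 107 108 107 109 108
  89  45  38  37  36  38  37  38  38  37  71  96  98  80  36  39  93 130
 130 133 138 206]
173 [140 138 139 136 134 113 107 126 129 122 103 104 106 102  94  93 103 105
  85  45  38  37  37  37  37  38  37  43  76  97  91  70  34  33  35  35
  36  36  35  35]
175 [ 76  72  68  57  39  31  61 103 126 119 100 100  98
[... 587 characters left out ...]
41 242 242
 242 242 242 242]
183 [ 29  30  29  28  29  27  24  22  24  27  37  52  61  75  88  97 107 108
  91  57  38  38  37  38  33  36  36  32  24  30  92 171 229 242 242 242
 242 242 242 234]
185 [ 29  30  28  28  30  29  28  24  24  23  20  23  23  25  25  25  23  25
  25  26  23  25  23  22  24  22  24  20  23  25  24  50 114 194 235 242
 242 242 242 233]
187 [ 29  29  30  28  29  27  30  27  27  23  23  25  23  25  23  25  23  19
  21  20  25  21  21  22  22  21  21  21  23  22  25  25  26  64 138 221
 242 242 242 232]
189 [ 30  31  31  28  29  29  28  28  25  25  23  23  24  23  23  22  24  24
  23  22  22  21  24  23  21  21  23  20  21  21  22  21  22  27  36  75
 165 231 242 232]
```

The tin is centred in the grip (seen 321–346, predicted 320.7–346). Place it.

```bash
python3 -m inch '[[5,[6,-5,-0.5],0],[5,[11.7,-10.1,-0.5],0],[5,[11.7,-10.1,-0.5],0],[5,[11.7,-10.1,-0.5],0],[5,[11.7,-10.1,2.5],0],[5,[11.7,-10.1,4],0],[5,[11.7,-10.1,4],0],[5,[11.7,-10.1,4],0]]'; python3 go.py "(.4597,-.1297,.0143,3.069)"
```

```text
t: 6.4
eef_pos: [0.4615, -0.1293, 0.0234]
ee_rot: [-3.142, 0.0, 3.069]
ft_force: [-0.5, 0.6, -0.8]
opening: 0.0609
finger_force: 30.0
(0.4597, -0.1297, 0.0143, 3.069) -> [ 0.18 -0.05  0.91] 0.0
```

```bash
python3 -m inch '[[5,[0.2,0,0.5],0],[5,[0.2,0,0.9],0],[5,[0.2,0,0.9],0],[5,[0.2,0,0.9],0],[8.5,[0.2,0,0.9],0],[8.5,[0.2,0,0.9],0],[8.5,[0.2,0,0.9],0],[8.5,[0.2,0,-2],0]]';  python3 go.py "(.59,-.357,.20,3.069)"
```

```text
t: 7.4
eef_pos: [0.4565, -0.1286, 0.0414]
ee_rot: [3.14, -0.005, 3.069]
ft_force: [-0.1, -1.2, 0.2]
opening: 0.0855
finger_force: 0.0
(0.59, -0.357, 0.2, 3.069) -> [-14.9  -21.79 -15.97] -0.0
```

```bash
python3 -m inch '[[8.8,[0,0,-6],0],[8.8,[0,0,-12],0],[8.8,[-3,-6,-16],0],[8.8,[-6,-10,-16],0],[8.8,[-14.9,-21.8,-16],0],[8.8,[-14.9,-21.8,-16],0],[8.8,[-14.9,-21.8,-16],0],[8.8,[-14.9,-21.8,-16],0]]';  python3 - <<'E'
from m import *; from go import rel
c=cam("top"); im=c['img']; cv2.imwrite("pics/t3.png",cv2.resize(im[150:265,190:470],None,fx=2.8,fy=2.8,interpolation=cv2.INTER_CUBIC)[:,:,::-1])
p,k=blob(im,(320,208,348,237),lambda s:np.clip(s.mean(2)-145,0,100)); print(p,k,at(c,p,.025))
rel((.59,-.357,.05,3.069))
E
```

```text
t: 8.4
eef_pos: [0.5918, -0.359, 0.2022]
ee_rot: [3.141, -0.001, 3.067]
ft_force: [-0.8, 0.7, -0.2]
opening: 0.0883
finger_force: 0.0
[333.36428028 222.90595399] 618 [ 0.45794413 -0.1288054 ]
(0.59, -0.357, 0.05, 3.069) -> [ 0.1   0.05 15.22] -0.001
```

View pics/t3.png

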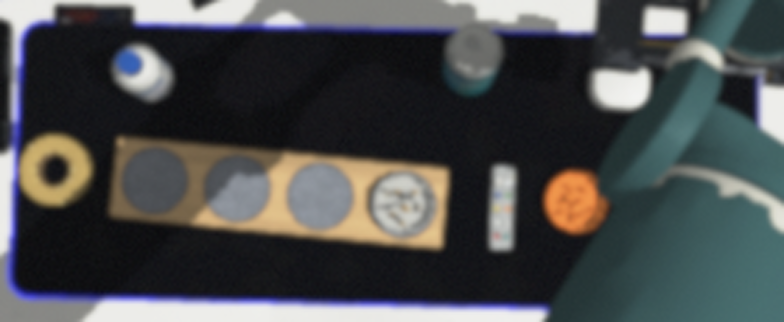

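The tin sits centred on the mark at crop (401,204), the felt being at (401.5,203). Now the case.

```bash
python3 -m inch '[[8.8,[0.1,0.1,5],0],[8.8,[0.1,0.1,10],0],[8.8,[0.1,0.1,14],0],[8.8,[0.1,0.1,17],0],[8.8,[0.1,0.1,19],0],[8.8,[0.1,0.1,19.6],0],[8.8,[0.1,0.1,19.6],0],[8.8,[0.1,0.1,19.6],0]]'; python3 -m inch '[[4.5,[0,0,0],0],[4.5,[0,0,0],0],[4.5,[0,0,0],0],[4.5,[0,0,0],0],[4.5,[0,0,0],0],[4.5,[0,0,-1],0],[4.5,[0,0,-3],0],[4.5,[0,0,-4],0]]'
```

```text
t: 9.45
eef_pos: [0.5917, -0.3572, 0.0089]
ee_rot: [-3.14, 0.003, 3.069]
ft_force: [-1.0, 0.1, -0.4]
opening: 0.0881
finger_force: 0.0
t: 10.45
eef_pos: [0.5918, -0.3573, 0.0497]
ee_rot: [-3.14, 0.003, 3.069]
ft_force: [-0.2, 0.4, -0.7]
opening: 0.0561
finger_force: 29.6
```

```bash
python3 go.py "(.466,-.042,.2,1.498)"; python3 -m inch '[[4.5,[0,0,-5],0],[4.5,[0,0,-10],0],[4.5,[5,2,-15],0.19],[4.5,[9,6,-15],0.37],[4.5,[10,12,-15],0.56],[4.5,[10,18,-15],0.74],[4.5,[10,24,-15],0.93],[4.5,[10,27,-15],1.1]]'; python3 go.py "(.466,-.044,.06,1.498)"
```

```text
(0.466, -0.042, 0.2, 1.498) -> [ 14.8   30.51 -15.12] 1.571
t: 11.45
eef_pos: [0.5105, -0.0777, 0.1984]
ee_rot: [3.14, 0.001, 1.975]
ft_force: [0.4, 0.4, -0.5]
opening: 0.0561
finger_force: 29.6
(0.466, -0.044, 0.06, 1.498) -> [ 4.86 -2.79 13.83] 0.477
```

```bash
python3 -m inch '[[4.5,[4.8,-2.8,2],0.19],[4.5,[4.8,-2.8,4],0.37],[4.5,[4.8,-2.8,8],0.477],[4.5,[4.8,-2.8,12],0.477],[4.5,[4.8,-2.8,13.8],0.477],[4.5,[4.8,-2.8,13.8],0.477],[4.5,[4.8,-2.8,13.8],0.477],[4.5,[4.8,-2.8,13.8],0.477]]'; python3 - <<'E'
from m import *; from go import rel
s=cam("side"); cv2.imwrite("pics/s4.png",cv2.resize(s['img'][80:260,220:420],None,fx=3,fy=3)[:,:,::-1])
rel((.466,-.044,.018,1.498))
E
```

```text
t: 12.45
eef_pos: [0.4671, -0.0473, 0.0607]
ee_rot: [3.139, 0.0, 1.503]
ft_force: [0.1, 0.1, -0.1]
opening: 0.0557
finger_force: 29.6
(0.466, -0.044, 0.018, 1.498) -> [ 0.32 -0.12  4.25] 0.005
```

View pics/s4.png

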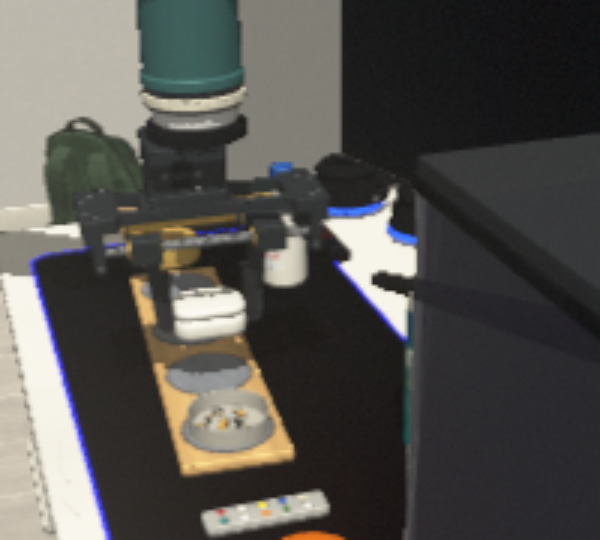

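The case hangs level between the fingers at (210,313), the tin centred on its mark at (228,420). Lowering gently.

```bash
python3 -m inch '[[4.5,[0.3,-0.1,2],0],[4.5,[0.3,-0.1,3.4],0],[4.5,[0.3,-0.1,3.8],0],[4.5,[0.3,-0.1,4],0],[4.5,[0.3,-0.1,4.2],0],[4.5,[0.3,-0.1,4.2],0],[4.5,[0.3,-0.1,4.2],0],[4.5,[0.3,-0.1,4.2],0]]'; python3 - <<'E'
from m import *
s=cam("side"); im=s['img']; q,k=blob(im,(268,165,312,205),lambda a:(a.min(2)>175)*1.); o=bot.observe(); print(q,k,o['eef_pos'])
a=im[180:202,290].mean(1).astype(int); print(a)
for dy in(-.004,0,.004): print(dy,proj(s,[[.466,o['eef_pos'][1]+dy,.023]]))
E
```

```text
t: 13.5
eef_pos: [0.465, -0.044, 0.0173]
ee_rot: [3.141, 0.0, 1.503]
ft_force: [0.6, 0.1, -0.4]
opening: 0.0561
finger_force: 29.6
[288.89333333 197.14      ] 150 [ 0.46501876 -0.04401635  0.01722715]
[ 92  93  92  82  80  80  79  79  79  78  78 224 163 126 227 238 241 242
 244 247 233 158]
-0.004 [[289.58160319 200.19136244]]
0 [[289.19125382 199.46242611]]
0.004 [[288.80374859 198.73881546]]
```

```bash
python3 -m inch '[[4.5,[0,0,0.05],0],[4.5,[0,0,0.1],0],[4.5,[0,0,0.1],0],[4.5,[0,0,0.15],0],[4.5,[0,0,0.15],0],[4.5,[0,0,0.15],0],[4.5,[0,0,0.15],0],[4.5,[0,0,0.15],0]]'
```

```text
t: 14.55
eef_pos: [0.465, -0.044, 0.0171]
ee_rot: [-3.141, 0.0, 1.503]
ft_force: [-4.9, -0.5, 13.9]
opening: 0.0559
finger_force: 30.3
```

Contact at 14 N. Release, rise, and head for the bottle.

```bash
python3 -m inch '[[4.5,[0,0,-0.1],0],[8.8,[0,0,-0.1],0],[8.8,[0,0,-0.1],0],[8.8,[0,0,-0.1],0],[8.8,[0,0,-1],0],[8.8,[0,0,-5],0],[8.8,[0,0,-11],0],[8.8,[0,0,-17],-0.1]]'; python3 go.py "(.52,.08,.20,3.069)"
```

```text
t: 15.55
eef_pos: [0.4644, -0.0439, 0.1876]
ee_rot: [-3.141, -0.0, 1.605]
ft_force: [0.5, 0.2, -0.3]
opening: 0.0883
finger_force: 0.0
(0.52, 0.08, 0.2, 3.069) -> [12.2   5.98 -1.24] -1.464
```

```bash
python3 -m inch '[[8.8,[3,-2,-3],-0.18],[8.8,[6,-4,-3],-0.37],[8.8,[9,-5,-3],-0.55],[8.8,[12,-5.5,-3],-0.74],[8.8,[12,-5.5,-3],-0.93],[8.8,[12,-5.5,-3],-1.11],[8.8,[12,-5.5,-3],-1.3],[8.8,[12,-5.5,-3],-1.48]]'; python3 go.py "(.588,.141,.2,3.069)"
```

```text
t: 16.55
eef_pos: [0.406, 0.0742, 0.2161]
ee_rot: [3.142, 0.001, 3.089]
ft_force: [0.2, 0.7, -0.0]
opening: 0.088
finger_force: 0.0
(0.588, 0.141, 0.2, 3.069) -> [-17.82   7.63   1.62] 0.02
```

```bash
python3 -m inch '[[8.8,[-6,2.6,1.6],0.02],[8.8,[-12,5.2,1.6],0.02],[8.8,[-17.8,7.6,1.6],0.02],[8.8,[-17.8,7.6,1.6],0.02],[8.8,[-17.8,7.6,1.6],0.02],[8.8,[-17.8,7.6,1.6],0.02],[8.8,[-17.8,7.6,4],0.02],[8.8,[-17.8,7.6,5],0.02]]'; python3 - <<'E'
from m import *; from go import rel
c=cam("top"); s=cam("side"); t=lambda i:cv2.resize(i,None,fx=3,fy=3)[:,:,::-1]
cv2.imwrite("pics/s5.png",np.hstack([t(s['img'][80:260,250:380]),t(c['img'][150:330,225:360])]))
rel((.588,.141,.058,3.069))
E
```

```text
t: 17.55
eef_pos: [0.5863, 0.1389, 0.1651]
ee_rot: [-3.141, -0.001, 3.062]
ft_force: [0.2, -0.9, 0.2]
opening: 0.0878
finger_force: 0.0
(0.588, 0.141, 0.058, 3.069) -> [-0.17  0.22 10.66] -0.007
```

View pics/s5.png

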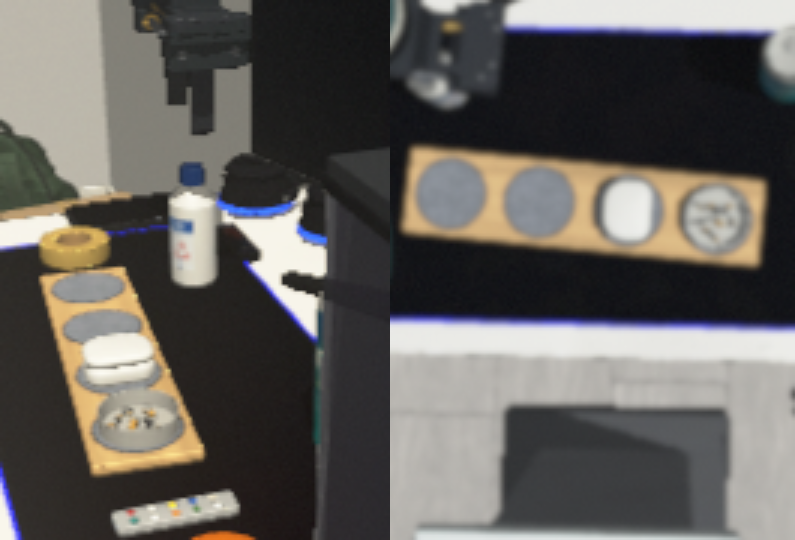

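Right half (top view): the case is at (628,210) against its mark centre (626,209), and the tin is on its mark, so both are good. The gripper is over the bottle (193,235 in the left half).

```bash
python3 -m inch '[[8.8,[-0.2,0.2,3],-0.007],[8.8,[-0.2,0.2,6],-0.007],[8.8,[-0.2,0.2,9],-0.007],[8.8,[-0.2,0.2,10.5],-0.007],[8.8,[-0.2,0.2,10.5],-0.007],[3,[-0.2,0.2,10.5],-0.007],[3,[-0.2,0.2,10.5],-0.007],[3,[-0.2,0.2,10.5],-0.007]]'; python3 -m inch '[[3,[0,0,0],0],[3,[0,0,0],0],[3,[0,0,0],0],[3,[0,0,-1],0],[3,[0,0,-4],0],[3,[0,0,-6],0],[3,[0,0,-6],0],[3,[0,0,-6],0]]'; python3 - <<'E'
from m import *; from go import rel
s=cam("side"); t=lambda i:cv2.resize(i,None,fx=3,fy=3)[:,:,::-1]
cv2.imwrite("pics/s6.png",t(s['img'][80:260,250:400]))
rel((.4724,.0457,.12,3.069))
E
```

```text
t: 18.65
eef_pos: [0.5912, 0.1416, 0.0616]
ee_rot: [3.141, 0.002, 3.07]
ft_force: [0.7, 0.1, 0.6]
opening: 0.06
finger_force: 0.0
t: 19.65
eef_pos: [0.5899, 0.1413, 0.12]
ee_rot: [-3.141, -0.001, 3.07]
ft_force: [0.1, 0.0, -2.5]
opening: 0.0441
finger_force: 29.9
(0.4724, 0.0457, 0.12, 3.069) -> [ 11.   -10.37  -0.02] 0.001
```

View pics/s6.png

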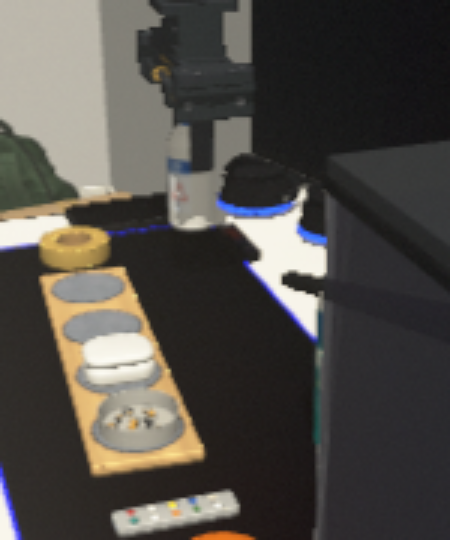

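The bottle hangs upright at (193,190). Now its offset in the grip.

```bash
python3 - <<'E'
from m import *
s=cam("side"); o=bot.observe(); e=o['eef_pos']
for z in(.063,.07,.08):
  for dx in(-.005,0): print(z,dx,[proj(s,[[e[0]+dx+q*.957*.0225,e[1]-q*.29*.0225,z]])[0].round(1) for q in(-1,1)])
for r in(144,148,151,153): print(r,s['img'][r,300:330].mean(1).astype(int))
E
```

```text
0.063 -0.005 [array([305. , 152.5]), array([320.5, 152.2])]
0.063 0 [array([306.7, 152.3]), array([322.1, 151.9])]
0.07 -0.005 [array([304.9, 150.3]), array([320.4, 149.9])]
0.07 0 [array([306.6, 150.1]), array([322.1, 149.7])]
0.08 -0.005 [array([304.8, 147. ]), array([320.4, 146.6])]
0.08 0 [array([306.5, 146.8]), array([322. , 146.4])]
144 [105  72  67  65  64  89 141 167 152 134 132 134 144 142 140 137 137 136
 133 130 124 115 103  76  31  33  35  35  35  36]
148 [ 30  28  30  27  29  56 130 178 164 132 137 141 142 142 138 139 137 137
 133 130 124 125 148 149 141 136 131 111  56  35]
151 [ 35  31  29  27  30  52 118 168 157 133 137 139 139 140 138 138 137 136
 134 131 125 124 129 129 129 127 136 134 119 127]
153 [ 42  39  41  40  37  54 118 165 175 159 136 138 167 198 204 202 192 186
 162 130 125 125 129 128 128 200 241 238 233 233]
```

```bash
python3 -m inch '[[3,[4,-4,0],0],[3,[8,-8,0],0],[3,[10.9,-10.4,0],0],[3,[10.9,-10.4,0],0],[3,[10.9,-10.4,0],0],[3,[10.9,-10.4,2.5],0],[3,[10.9,-10.4,4],0],[3,[10.9,-10.4,4],0]]'; python3 go.py "(.4732,.0457,.0703,3.069)"
```

```text
t: 20.75
eef_pos: [0.4734, 0.0459, 0.079]
ee_rot: [-3.141, -0.004, 3.07]
ft_force: [0.1, -0.1, -1.0]
opening: 0.044
finger_force: 29.9
(0.4732, 0.0457, 0.0703, 3.069) -> [ 0.01 -0.02  0.87] 0.001
```

```bash
python3 -m inch '[[3,[0,0,0.3],0],[3,[0,0,0.6],0],[3,[0,0,0.75],0],[3,[0,0,0.8],0],[3,[0,0,0.85],0],[3,[0,0,0.9],0],[3,[0,0,0.9],0],[3,[0,0,0.9],0]]'
```

```text
t: 21.75
eef_pos: [0.4743, 0.0455, 0.0716]
ee_rot: [3.142, 0.0, 3.07]
ft_force: [0.9, 1.1, -1.1]
opening: 0.044
finger_force: 29.9
```

```bash
python3 -m inch '[[3,[0.1,0,0.05],0],[3,[0.1,0,0.1],0],[3,[0.1,0,0.15],0],[3,[0.1,0,0.15],0],[3,[0.1,0,0.2],0],[3,[0.1,0,0.2],0],[3,[0.1,0,0.2],0],[3,[0.1,0,0.2],0]]'
```

```text
t: 22.75
eef_pos: [0.474, 0.0456, 0.0708]
ee_rot: [3.141, 0.001, 3.07]
ft_force: [-3.0, -0.4, 7.8]
opening: 0.0438
finger_force: 29.9
```

Contact. Release, rise straight up past the cap, then on to the can.

```bash
python3 -m inch '[[3,[0,0,-0.1],0],[7.5,[0,0,-0.1],0],[7.5,[0,0,-0.1],0],[7.5,[0,0,-0.1],0],[7.5,[0,0,-2],0],[7.5,[0,0,-6],0],[7.5,[0,0,-12],0],[7.5,[0,0,-14],0]]'; python3 go.py "(.60,-.192,.21,3.069)"
```

```text
t: 23.75
eef_pos: [0.4755, 0.0457, 0.2139]
ee_rot: [3.141, 0.007, 3.07]
ft_force: [0.7, -0.1, -0.3]
opening: 0.0746
finger_force: 0.0
(0.6, -0.192, 0.21, 3.069) -> [-14.12 -22.81   0.46] 0.001
```

```bash
python3 - <<'E'
from m import *
c=cam("top"); im=c['img']
cv2.imwrite("pics/t7.png",np.hstack([cv2.resize(i,None,fx=8,fy=8,interpolation=cv2.INTER_NEAREST)[:,:,::-1] for i in(im[150:200,335:385],im[195:245,225:275])]))
a=np.linspace(0,2*np.pi,72)
for x,y in((.594,-.196),(.600,-.192)):
  for z in(0,.133):
    q=proj(c,[[x+.0265*np.cos(t),y+.0265*np.sin(t),z] for t in a]); print((x,y,z),q.min(0).round(1),q.max(0).round(1))
E
```

```text
(0.594, -0.196, 0) [347.5 169.6] [365.1 187.1]
(0.594, -0.196, 0.133) [351.2 161.2] [371.2 181.1]
(0.6, -0.192, 0) [346.2 167.6] [363.8 185. ]
(0.6, -0.192, 0.133) [349.7 159. ] [369.7 178.8]
```

View pics/t7.png

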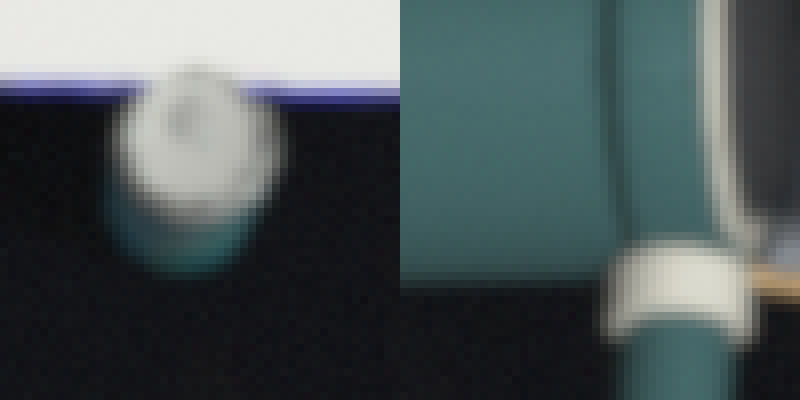

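The can's bottom edge is at row 184 and its left edge at column 348 (crop (180,272), (104,190)), so it stands at about (0.601, -0.194).

```bash
python3 -m inch '[[8.8,[-2,-5,0.4],0],[8.8,[-5,-10,0.4],0],[8.8,[-9,-16,0.4],0],[8.8,[-14.2,-23,0.4],0],[8.8,[-14.2,-23,0.4],0],[8.8,[-14.2,-23,0.4],0],[8.8,[-14.2,-23,3],0],[8.8,[-14.2,-23,5],0]]'; python3 go.py "(.601,-.194,.081,3.069)"
```

```text
t: 24.8
eef_pos: [0.5971, -0.1927, 0.1577]
ee_rot: [3.141, -0.002, 3.07]
ft_force: [0.2, 0.4, -0.3]
opening: 0.0882
finger_force: 0.0
(0.601, -0.194, 0.081, 3.069) -> [-0.42 -0.11  7.67] 0.001
```

```bash
python3 -m inch '[[8.8,[-0.2,-0.1,2],0],[8.8,[-0.3,-0.1,4],0],[8.8,[-0.3,-0.1,6],0],[8.8,[-0.3,-0.1,7.6],0],[8.8,[-0.3,-0.1,7.6],0],[4,[-0.3,-0.1,7.6],0],[4,[-0.3,-0.1,7.6],0],[4,[-0.3,-0.1,7.6],0]]'; python3 -m inch '[[4,[0,0,0],0],[4,[0,0,0],0],[4,[0,0,0],0],[4,[0,0,-1],0],[4,[0,0,-5],0],[4,[0,0,-10],0],[4,[0,0,-16],0],[4,[0,0,-16],0]]'; python3 go.py "(.4787,.1337,.25,3.069)"
```

```text
t: 25.8
eef_pos: [0.6019, -0.1955, 0.0845]
ee_rot: [-3.141, 0.002, 3.07]
ft_force: [-0.4, 1.5, 0.9]
opening: 0.0602
finger_force: 0.0
t: 26.8
eef_pos: [0.6048, -0.1965, 0.2514]
ee_rot: [-3.138, 0.012, 3.07]
ft_force: [0.5, -0.5, -1.0]
opening: 0.0518
finger_force: 30.0
(0.4787, 0.1337, 0.25, 3.069) -> [14.95 32.03 -0.15] 0.001
```

```bash
python3 -m inch '[[4,[2,4,0],0],[4,[4,9,0],0],[4,[7,14,0],0],[4,[9,19,0],0],[4,[11,24,0],0],[4,[13,28,0],0],[4,[14.9,32,0],0],[4,[14.9,32,0],0]]'; python3 -m inch '[[4,[0,0,0],0],[4,[0,0,2],0],[4,[0,0,5],0],[4,[0,0,8],0],[4,[0,0,11],0],[4,[0,0,13],0],[4,[0,0,13],0],[4,[0,0,13],0]]'; python3 - <<'E'
from m import *; from go import rel
s=cam("side"); t=lambda i:cv2.resize(i,None,fx=4,fy=4)[:,:,::-1]
cv2.imwrite("pics/s8.png",t(s['img'][90:230,240:360]))
e=bot.observe()['eef_pos']
for z in(.04,):
  for dx in(-.005,0): print(z,dx,[proj(s,[[e[0]+dx+q*.957*.0265,e[1]-q*.29*.0265,z]])[0].round(1) for q in(-1,1)])
r=int(proj(s,[[e[0],e[1]-.0265,.05]])[0,1]); print(r,s['img'][r,255:310].mean(1).astype(int))
rel((.4787,.1337,.094,3.069))
E
```

```text
t: 27.8
eef_pos: [0.4738, 0.1367, 0.2424]
ee_rot: [-3.142, -0.002, 3.074]
ft_force: [0.2, 0.4, 0.2]
opening: 0.0517
finger_force: 30.0
t: 28.8
eef_pos: [0.4765, 0.134, 0.1142]
ee_rot: [3.142, 0.001, 3.068]
ft_force: [-0.3, -0.6, -1.0]
opening: 0.0518
finger_force: 30.0
0.04 -0.005 [array([266.5, 166.1]), array([285.1, 165.7])]
0.04 0 [array([268.2, 165.9]), array([286.9, 165.4])]
165 [ 40  41  40  42  42  41  41  38  79 108 119 125 130 124 104  83  88  95
 142 179 192 201 208 213 216 219 218 216 213 210 207 200 191 179 162 118
  41  34  36  36  35  36  35  34  34  36  35  35  35  34  35  34  34  34
  34]
(0.4787, 0.1337, 0.094, 3.069) -> [-0.19 -0.04  2.06] -0.0
```

View pics/s8.png

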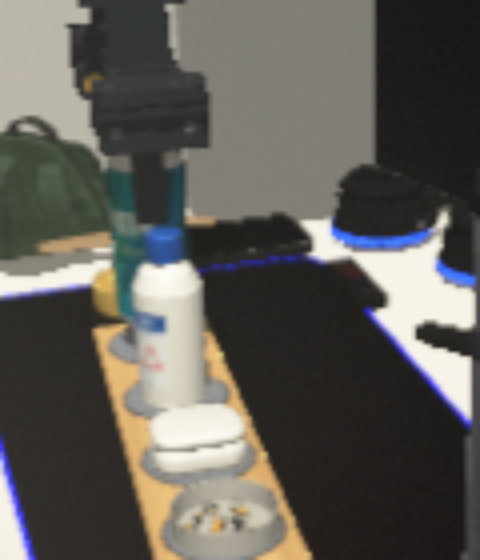

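The can hangs upright at (147,230), aligned with mark 1 behind the bottle, with edges 107–186 and no notable offset in the grip. Lowering.

```bash
python3 -m inch '[[4,[-0.2,0,0.6],0],[4,[-0.2,0,1.2],0],[4,[-0.2,0,1.6],0],[4,[-0.2,0,1.8],0],[4,[-0.2,0,1.9],0],[4,[-0.2,0,1.9],0],[4,[-0.2,0,1.9],0],[4,[-0.2,0,1.9],0]]'
```

```text
t: 29.85
eef_pos: [0.4778, 0.1345, 0.0947]
ee_rot: [3.142, 0.0, 3.07]
ft_force: [-0.9, -0.2, 0.0]
opening: 0.0516
finger_force: 30.0
```

```bash
python3 -m inch '[[4,[0,0,0.05],0],[4,[0,0,0.1],0],[4,[0,0,0.15],0],[4,[0,0,0.15],0],[4,[0,0,0.2],0],[4,[0,0,0.2],0],[4,[0,0,0.2],0],[4,[0,0,0.2],0]]'
```

```text
t: 30.85
eef_pos: [0.4786, 0.1346, 0.0941]
ee_rot: [3.141, 0.002, 3.07]
ft_force: [-1.7, -1.3, 9.6]
opening: 0.0514
finger_force: 30.0
```

```bash
python3 -m inch '[[4,[0,0,-0.1],0],[7.5,[0,0,-0.1],0],[7.5,[0,0,-0.1],0],[7.5,[0,0,-0.1],0],[7.5,[0,0,-2],0],[7.5,[0,0,-6],0],[7.5,[0,0,-11],0],[7.5,[0,0,-14],0]]'; python3 -m inch '[[7.5,[0,5,-1],0],[7.5,[2,10,-1],0],[7.5,[4,16,-1],0],[7.5,[6,22,-1],0],[7.5,[8,28,-1],0],[7.5,[10,34,-1],0],[7.5,[10,36,-1],0],[7.5,[10,36,-1],0]]'; python3 - <<'E'
from m import *
c=cam("top"); s=cam("side"); t=lambda i,k:cv2.resize(i,None,fx=k,fy=k,interpolation=cv2.INTER_CUBIC)[:,:,::-1]
a=np.linspace(0,2*np.pi,48); 
ic=cv2.resize(c['img'],None,fx=4,fy=4,interpolation=cv2.INTER_CUBIC).copy(); isd=cv2.resize(s['img'],None,fx=4,fy=4,interpolation=cv2.INTER_CUBIC).copy()
u=np.array([.0722,.9974]); m=np.array([.4692,.0018])
for k,r,h in((132,.0265,.133),(44,.012,.117),(44,.0225,.08),(-44,.026,.0),(-132,.0315,.016)):
  q=m+u*k/1000
  for cc,I in((c,ic),(s,isd)):
    P=proj(cc,[[q[0]+r*np.cos(w),q[1]+r*np.sin(w),.01+h] for w in a]); cv2.polylines(I,[((P+.5)*4).astype(int)],True,(255,0,0),1)
A=ic[4*180:4*240,4*225:4*357]; B=isd[4*105:4*245,4*240:4*320]
cv2.imwrite("pics/f.png",A[:,:,::-1]); cv2.imwrite("pics/g.png",B[:,:,::-1])
E
```

```text
t: 31.85
eef_pos: [0.4786, 0.1347, 0.2352]
ee_rot: [3.141, 0.003, 3.07]
ft_force: [0.0, -0.3, -0.7]
opening: 0.0752
finger_force: 0.0
t: 32.85
eef_pos: [0.4031, 0.5022, 0.2417]
ee_rot: [-3.141, -0.001, 3.072]
ft_force: [-0.4, -0.6, 0.1]
opening: 0.0752
finger_force: 0.0
```

View pics/f.png

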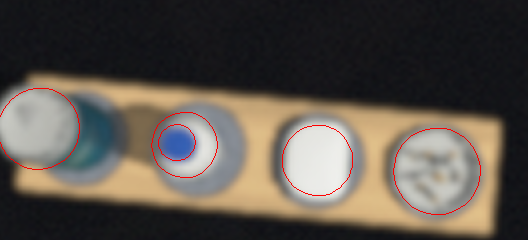

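View pics/g.png

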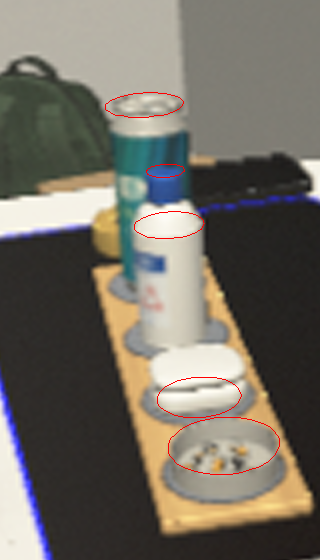

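All four objects are on their marks, can to tin from the tape end. Top-view outlines match at (39,129), (177,143), (317,160) and (437,171), and the can is only about 2–3 mm off centre. Nothing was knocked over, and the arm is clear.

```bash
python3 -c "
from cell import bot
print(bot.job_done())"
```

```text
the job is handed in; nothing more can be done
None
```

The job is handed in: from the tape end, the can, bottle, earbud case and screw tin stand upright on the four marks in order of height, each within about 3 mm of centre by my camera check. The hand-in returned no verdict.

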